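# Stand the router in its desk stand and click the clamp home

## Robot

A 6-joint arm with a two-finger parallel gripper is mounted at the origin on the work surface. World frame = base frame: x ahead of the robot, y to its left, z up, the work surface at z = 0. Lengths are in m, angles in degrees, forces in N, time in s.
With the tool pointing down it reaches from about 0.325 to 0.775 m from the base axis. Payload 5.5 kg.
Tool frame: the origin (TCP) lies at the centre of the arm's flange, where the gripper is bolted on; the fingertips stand 182 mm ahead of it and the grasp point (between the pads) lies 163 mm ahead of it; z points along the fingers, y is the line along which they close (so a half turn about z gives the same grasp; the last joint's range is limited). The gripper opens to 88 mm and grips with 3 to 60 N. Pads are 20 mm wide; open, the fingers measure 115 mm over their backs; the gripper's body (75 mm by 178 mm) begins 61 mm behind the grasp point.
Start: joints at [62.641, 5.22, 70.514, -0, 104.267, -3.249], TCP at [0.245, 0.548, 0.405] pointing down, gripper open.
Joint ranges: [-164.24, 164.24], [-49.07, 125.15], [9.68, 141.18], [-86.29, 266.29], [3.28, 154.24], [-151.56, 151.56]. Speed limits (degrees/s): [147.25, 147.25, 172.46, 180, 180, 180].

## Interface

Orientations are given as [roll, pitch, yaw] about the fixed x, y, z axes, in that order (R = Rz(yaw) Ry(pitch) Rx(roll)).
In Python, from station import r gives the robot as it stands. The module is installed in compiled form; this text tells all that it offers. Calls block until the motion is done:
- r.reach(position, orientation): joint-space move of the TCP to a pose.
- r.servo_line(position, rotation=None, speed=0.15): straight line of the TCP; rotation=None keeps the orientation; speed is the mean speed in m/s.
- r.move_joints(angles): joint-space move.
- r.let_go() and r.grab(squeeze=None): open the fingers fully, or close them until they stop; squeeze is the grip in N (None keeps the last).
- r.wait(seconds).
- r.inverse_kinematics(position, orientation): joint angles nearest the present ones, or None.
- r.sense(): the state.
- r.snapshot(name): name is "scene" or "top" or "wrist"; returns a dict with "frame" (480x640x3 uint8, red, green, blue), "fx", "fy", "cx", "cy" (pixels), "R" (3x3) and "t" (3): a world point X has camera coordinates R X + t. Camera axes: x right, y down, z forward; pixel columns grow to the right and rows downward; lengths in m; the calibration is good to about 2 mm. A picture is of the moment at which its call begins. There is no depth.
A pose or a line that the arm cannot do raises r.IKError and nothing moves.
- r.hand_in(): hands the job in; it is judged then, once.
The state is a dict: "clock": time; "joints": joint angles; "joint_vel": joint speeds; "joint_torque": joint torques, N m; "tcp_pos": TCP position; "orientation": TCP orientation; "contact_force": force on the tool from outside, world axes, zero at the start; "torque": the same for the moment, N m; "opening": finger opening in m; "gripper_force": force on a finger pad.
Only numpy, scipy, OpenCV 4.12 (cv2) and the standard library are available. Lean on these libraries where they do the work, as an engineer would, in place of code of your own. Each camera call takes 0.05 s, during which the arm holds its last target. There are 200 camera calls.

## Task

Put the slim white router back in its desk stand: stand it upright on the narrow raised ledge, centred along it, with its broad sides parallel to the fixed jaw (either way round), setting it down gently without letting it drop, and let go of it. Then push the stand's sliding clamp up to the router until it clicks fully home, and leave the other things on the desk where they are.

Things in the scene. Friction and masses are not known exactly. Their poses are not given: they have to be found in the camera images.
- router: slim white upright router, a slab with rounded ends: 130 mm wide (its x), 31 mm thick (its y), 125 mm tall (its z), about 0.26 kg; origin at the centre of its underside. It starts standing upright on the desk. The upper part of its broad sides is free to grip across the thickness, from above
- dock: router stand, fixed to the desk: base plate 140 (x) by 205 mm (y -166 to +39), 12 mm thick; origin on the desk under the ledge's middle. Raised ledge along x, 120 mm long, 26 mm wide (y -13 to +13), top 40 mm above the desk. Beyond it the fixed jaw, a plate 100 mm wide, face at y +20 mm, top 72 mm above the desk. The clamp slides towards +y on a track on the -y side, a spring plunger beside it
- ledge_mid (a point): middle of the top of the ledge, where the middle of the router's underside belongs; axes as the stand's. With the clamp home the gap between jaw and clamp is 36 mm (y -16 to +20), 5 mm more than the router's thickness; a router up to 10 mm off towards the clamp (-y) is nudged into place by it
- clamp (a joint): travel of the clamp along the stand's +y, m: 0 open, 0.050 fully home at its stop. Starts between 0 and 0.016. Slides with about 1 N to 0.035, then a bump must be pushed over the spring plunger (about 9 N, crest at 0.043); past that it snaps by itself to 0.050 and stays. Released short of the crest it springs back to about 0.035
- clamp_tab (a point): centre of the outer face (looking to the stand's -y) of the clamp's push tab, an upright plate 56 mm wide (x), 10 mm thick, top 57 mm above the desk; this point is 42 mm above the desk and moves with the clamp; axes as the stand's. The clamp is 85 mm long: its front face, 70 mm wide, top 78 mm above the desk, is 85 mm further along +y
- switchbox: bystander: flat white network switch, 75 x 55 x 26 mm, lying on the desk; origin under its centre
- mug: bystander: white mug, 80 mm across, 90 mm tall; origin under its centre
- phone: bystander: black phone lying flat, 150 x 72 x 9 mm; origin under its centre
- adapter: bystander: black plug-in power adapter, 80 x 42 x 30 mm; origin under its centre
- pencup: bystander: dark metal pen cup, 72 mm across, 95 mm tall, pens to 155 mm; origin under its centre
- driver: bystander: screwdriver 160 mm long lying on the desk; origin under its middle
- remote: bystander: black remote control, 160 x 45 x 18 mm; origin under its centre
Not all that is in view belongs to the job. What is shaped like the dock but yellow is not meant.

How it is judged (in metres and radians):
On the way, in this order (a step that is already met when the one before it is completed fails the run):
1. the router stands upright on the ledge, let go, with the clamp not yet home (z of router in the frame of ledge_mid between -0.004 and 0.005 m and y of router in the frame of ledge_mid between -0.013 and 0.008 m and x of router in the frame of ledge_mid between -0.02 and 0.02 m and angle between router's own z axis and vertical below 0.1 rad and contact force between the fingers and router below 0.1 N and value of joint clamp below 0.043 m), for 0.2 s.
2. the clamp has clicked home past its detent (value of joint clamp above 0.047 m), for 0.2 s.
At the end, for the whole second after the job is handed in: The clamp is home (joint above 0.047 m); the router stands still and upright (within 0.1 rad) on the ledge, its middle within 20 mm of the ledge's middle along it and -5 to +8 mm across it, its broad sides parallel to the jaw within 0.15 rad (value of joint clamp above 0.047 m and z of router in the frame of ledge_mid between -0.004 and 0.005 m and y of router in the frame of ledge_mid between -0.005 and 0.008 m and x of router in the frame of ledge_mid between -0.02 and 0.02 m and angle between router's own z axis and vertical below 0.1 rad and angle between the y axis of router and the y axis of dock, either way round below 0.15 rad and linear speed of router below 0.02 m/s); the robot touches nothing.
It fails at once if the router is tipped more than 0.5 rad (angle between router's own z axis and vertical above 0.5 rad).
It fails at once if the router is dropped or knocked: free of the fingers and faster than 0.5 m/s (a fall of about 13 mm) (contact force between the fingers and router below 0.1 N and linear speed of router above 0.5 m/s).
It fails at once if another thing on the desk is shifted by more than 30 mm (distance of any of switchbox, mug, phone, adapter, pencup, driver, remote from where it was at the start of the episode above 0.03 m).
It also fails if it takes over 54 s, if anything falls off the work surface, if the arm or the gripper's body presses on something with over 40 N, if the wrist force passes 120 N, or if a joint passes its speed limit or range.

## Working session

There is one attempt and no reset: what is moved stays moved. The work goes in short steps, each a Python script; the robot and the scene stay as the last script left them, time stands still between calls to the robot, and variables do not carry over. Pictures are saved under pics/ and viewed, at most 10 in all, crops included, and the job is handed in when it is done.

```bash
mkdir -p pics; cat > h.py <<'E'
import numpy as np, cv2
from station import r
def snap(n,f):
    s=r.snapshot(n); cv2.imwrite(f'pics/{f}.png',s['frame'][:,:,::-1]); np.savez(f'pics/{f}.npz',**s); return s
def ray(s,uv,z):
    R=np.array(s['R']);t=np.array(s['t']);c=-R.T@t
    d=R.T@np.array([(uv[0]-s['cx'])/s['fx'],(uv[1]-s['cy'])/s['fy'],1]); return c+d*(z-c[2])/d[2]
def proj(s,X):
    p=np.array(s['R'])@np.array(X)+np.array(s['t']); return [float(s['fx']*p[0]/p[2]+s['cx']),float(s['fy']*p[1]/p[2]+s['cy'])]
E
python3 - <<'E'
from h import *
for n in('scene','top'):
    s=snap(n,n+'0'); R=np.array(s['R']); print(n,-R.T@np.array(s['t']),R[2],s['fx'])
print(r.sense())
E
```

```text
scene [1.06609152 0.87603624 1.17066513] [-0.36798604 -0.56929807 -0.73517752] 573.6169044187942
top [ 0.45737672 -0.00575292  1.3138055 ] [ 0.02466343 -0.00944517 -0.99965119] 547.3469773281242
{'clock': 0.1, 'joints': array([ 6.26420944e+01,  5.25839094e+00,  7.05738086e+01, -7.38609891e-05,
        1.04266362e+02, -3.25125966e+00]), 'joint_vel': array([-0.02715984, -0.12216736, -0.21878298,  0.07635643, -0.00878656,
       -0.06780904]), 'joint_torque': array([ 3.53461495e-03, -4.47854805e+01, -4.07570744e+01,  7.01842317e-02,
        2.84389907e-02, -9.29571070e-05]), 'tcp_pos': array([0.24511304, 0.54770789, 0.40363544]), 'orientation': array([-1.79901593e+02, -5.51839290e-03,  1.55893331e+02]), 'contact_force': array([ 0.55882962, -1.04763522, -0.71682045]), 'torque': array([ 0.00430533,  0.0175844 , -0.02718846]), 'gripper_force': 0.0, 'opening': 0.08757991392458021}
```

View pics/top0.png

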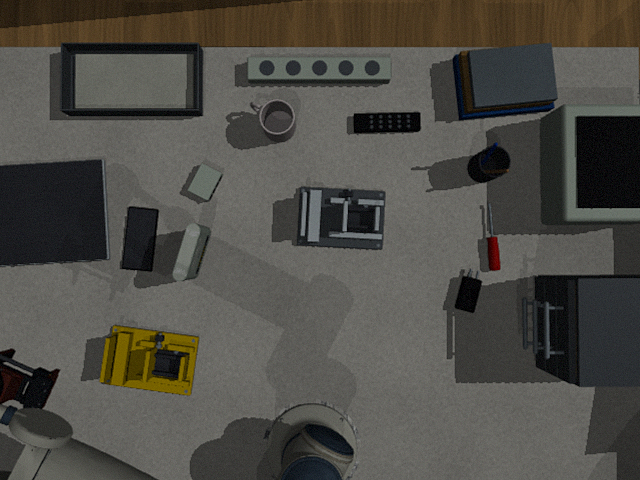

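View pics/scene0.png

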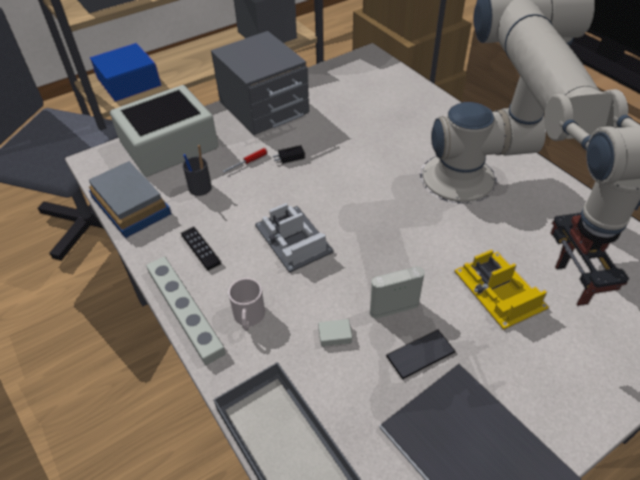

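The top view shows the grey dock around (342,218) with its jaw on the left, the router at (191,252), the mug, phone, switch and others nearby, and the yellow decoy at (150,360). The scene view agrees. Next I'll enlarge the dock and router.

```bash
python3 - <<'E'
from h import *
im=cv2.imread('pics/top0.png')
a=im[172:262,285:400]; b=im[205:295,155:225]
f=lambda x:cv2.resize(x,None,fx=4.2,fy=4.2,interpolation=cv2.INTER_CUBIC)
o=np.hstack([f(a),f(b)]); o=np.clip(o.astype(float)*1.6,0,255).astype(np.uint8)
cv2.imwrite('pics/c0.png',o); print(o.shape)
s=np.load('pics/top0.npz')
g=cv2.cvtColor(im,cv2.COLOR_BGR2HSV)
print(ray(s,(191,252),.125),ray(s,(342,218),.03))
# router: bright mask
for th in(120,135,150):
    m=(cv2.cvtColor(im,cv2.COLOR_BGR2GRAY)>th).astype(np.uint8); m[:215]=0;m[290:]=0;m[:,:165]=0;m[:,220:]=0
    c,_=cv2.findContours(m,0,2)
    if c:
        c=max(c,key=cv2.contourArea); print(th,cv2.contourArea(c),cv2.minAreaRect(c))
print(im[245:255:3,186:200:3])
E
```

```text
(378, 777, 3)
[0.46765606 0.25861285 0.125     ] [ 0.54726314 -0.0741398   0.03      ]
120 29.0 ((193.5, 232.99998474121094), (5.375871658325195, 9.17060375213623), 71.56504821777344)
[[[117 121 116]
  [113 115 112]
  [111 119 113]
  [ 92  99  95]
  [ 60  59  57]]

 [[110 115 113]
  [113 118 113]
  [112 117 112]
  [ 65  70  66]
  [ 76  79  73]]

 [[114 121 114]
  [114 124 119]
  [114 120 112]
  [ 55  60  53]
  [ 64  70  65]]

 [[116 125 118]
  [116 124 117]
  [ 99 104  98]
  [ 65  67  63]
  [ 53  57  54]]]
```

View pics/c0.png

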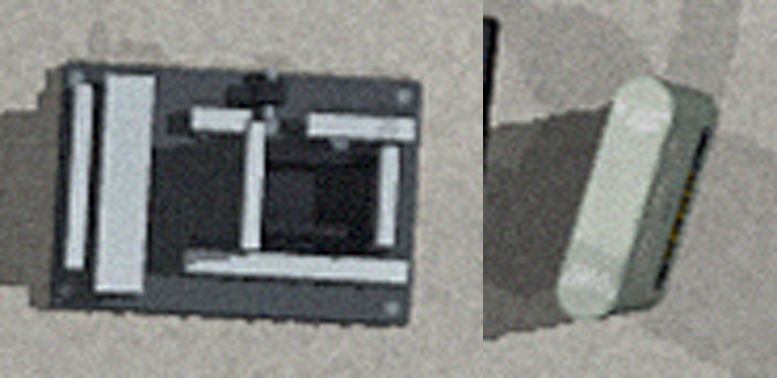

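The crop shows the dock's jaw strip at x≈78, the ledge at x≈127, the clamp front at x≈254 and the tab at x≈389, so stand +y points image-left. The router top is a capsule tilted about 17°. I'll move the wrist camera over each for precise views.

```bash
python3 - <<'E'
from h import *
print(r.inverse_kinematics([0.46,0.26,0.45],[180,0,-16]),r.inverse_kinematics([0.46,0.26,0.45],[180,0,164]))
q=r.inverse_kinematics([0.55,-0.07,0.45],[180,0,0]);print(q)
r.reach([0.44,0.26,0.46],[180,0,-16]); r.wait(.3)
a=snap('wrist','w1')
r.reach([0.53,-0.06,0.46],[180,0,0]); r.wait(.3)
b=snap('wrist','w2')
for s in(a,b):
    R=np.array(s['R']);print(-R.T@np.array(s['t']),R[2],s['fx'])
o=np.hstack([cv2.resize(x['frame'][:,:,::-1],(400,300),interpolation=cv2.INTER_AREA) for x in(a,b)])
cv2.imwrite('pics/w12.png',o);print(r.sense()['clock'])
E
```

```text
[ 2.57865888e+01 -5.00704780e+00  7.61343094e+01 -2.54444375e-14
  1.08872738e+02  1.31786589e+02] [ 25.78658884  -5.0070478   76.13430937   0.         108.87273843
 -48.21341116]
[-1.07689787e+01 -1.02115998e+00  7.22878607e+01 -2.54444375e-14
  1.08733299e+02  7.92310213e+01]
[0.51643833 0.23856649 0.43971863] [-0.28305229  0.07972007 -0.9557856 ] 428.75502762257423
[ 0.60964739 -0.05854882  0.43988744] [-0.29399904 -0.00121475 -0.95580494] 428.75502762257423
4.1
```

View pics/w12.png

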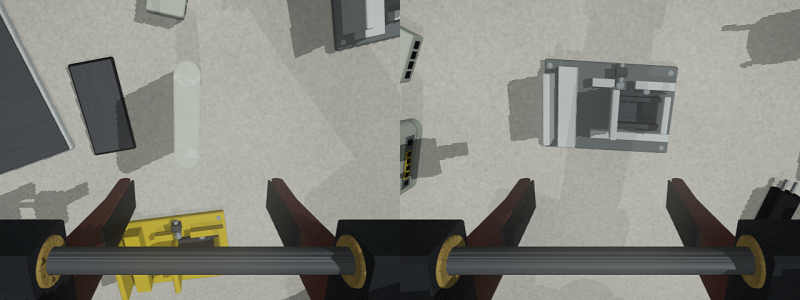

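The left half (w1) shows the router top as a pale capsule at full-res (298,182), nearly vertical. The right half (w2) shows the dock with its ledge at about (270,170) full-res, the jaw on its left and the clamp on its right. Now I'll segment both.

```bash
cat > seg.py <<'E'
from h import *
a=np.load('pics/w1.npz');b=np.load('pics/w2.npz')
def rect(s,m,z,box):
    x0,x1,y0,y1=box; k=np.zeros(m.shape,np.uint8); k[y0:y1,x0:x1]=m[y0:y1,x0:x1]
    k=cv2.morphologyEx(k,cv2.MORPH_OPEN,np.ones((3,3)))
    out=[]
    for c in cv2.findContours(k,0,2)[0]:
        if cv2.contourArea(c)<60: continue
        P=np.array([ray(s,p[0],z)[:2] for p in c],np.float32)
        (cx,cy),(w,h),an=cv2.minAreaRect(P)
        if w<h: w,h,an=h,w,an+90
        out.append((cv2.boundingRect(c),np.round([cx,cy,w,h,(an+90)%180-90],4)))
    return out
f=a['frame'].astype(int); sm=cv2.GaussianBlur(a['frame'],(5,5),0).astype(int)
print(sm[150,250:350:6].tolist())
f=cv2.GaussianBlur(b['frame'],(3,3),0).astype(int); print(f[170,225:460:4].mean(1).astype(int).tolist())
for d in (4,7,10):
    m=((sm[:,:,1]-sm[:,:,0])>d).astype(np.uint8); print('router',d,rect(a,m,.125,(255,345,80,285)))
for th in(140,160,180):
    m=(f.mean(2)>th).astype(np.uint8)
    print(th)
    for q in rect(b,m,.04,(224,445,90,245)): print(q)
E
python3 seg.py
```

```text
[[122, 123, 116], [120, 121, 114], [127, 128, 121], [129, 129, 122], [124, 124, 118], [179, 185, 174], [183, 187, 177], [183, 188, 178], [183, 187, 178], [183, 187, 177], [183, 187, 178], [183, 187, 177], [177, 179, 170], [173, 174, 166], [178, 179, 171], [173, 173, 165], [175, 175, 167]]
[128, 160, 184, 187, 139, 138, 82, 143, 181, 181, 181, 181, 176, 169, 152, 74, 75, 74, 73, 74, 72, 72, 73, 73, 72, 71, 71, 70, 93, 170, 173, 149, 76, 76, 76, 77, 77, 75, 76, 57, 58, 60, 64, 65, 65, 65, 67, 88, 98, 115, 182, 186, 114, 166, 173, 175, 179, 172, 172]
router 4 [((303, 252, 15, 18), array([ 4.07100e-01,  2.77300e-01,  1.79000e-02,  5.00000e-03,
       -5.31843e+01])), ((279, 250, 23, 21), array([4.11700e-01, 2.94500e-01, 2.31000e-02, 6.70000e-03, 2.83317e+01])), ((277, 128, 44, 120), array([  0.4637,   0.2705,   0.0892,   0.0313, -16.9329])), ((278, 97, 43, 24), array([5.19400e-01, 2.53500e-01, 2.97000e-02, 1.52000e-02, 7.27232e+01]))]
router 7 []
router 10 []
140
((306, 213, 28, 9), array([ 5.082e-01, -5.750e-02,  2.600e-02,  7.900e-03, -8.986e+01]))
((336, 126, 109, 119), array([ 0.5348
[... 1021 characters left out ...]
.19800e-01, -6.17000e-02,  6.10000e-02,  7.50000e-03,
       -8.98517e+01]))
((246, 90, 41, 5), array([ 6.21800e-01, -1.01000e-02,  3.54000e-02,  3.30000e-03,
       -8.98517e+01]))
180
((378, 215, 51, 11), array([ 5.05800e-01, -1.38100e-01,  4.86000e-02,  9.80000e-03,
        8.68805e+01]))
((419, 157, 14, 57), array([ 0.5389, -0.1567,  0.0535,  0.0065, -3.204 ]))
((430, 134, 10, 11), array([ 0.5816, -0.162 ,  0.0089,  0.0087,  0.1458]))
((396, 132, 25, 12), array([ 5.82900e-01, -1.37800e-01,  2.19000e-02,  9.80000e-03,
       -8.98542e+01]))
((230, 120, 9, 112), array([ 0.546 ,  0.0226,  0.1044,  0.0077, -3.1129]))
((253, 107, 29, 128), array([ 0.5497, -0.008 ,  0.118 ,  0.0236, -3.5042]))
```

```bash
cat >> seg.py <<'E'
print('----')
m=((sm[:,:,1]-sm[:,:,0])>2)|((sm[:,:,1]>183)); m=m.astype(np.uint8); m=cv2.morphologyEx(m,cv2.MORPH_CLOSE,np.ones((9,9)))
print('router',rect(a,m,.125,(268,330,85,280)))
for th in(125,140,150):
    print('ledge',th,rect(b,(f.mean(2)>th).astype(np.uint8),.04,(249,289,100,242)))
z=.057; print('tab',rect(b,(f.mean(2)>160).astype(np.uint8),z,(415,436,150,216)))
z=.072; print('jaw',rect(b,(f.mean(2)>160).astype(np.uint8),z,(227,245,112,236)))
z=.078; print('clampfront',rect(b,(f.mean(2)>130).astype(np.uint8),z,(336,352,142,208)))
t=np.load('pics/top0.npz'); g=cv2.GaussianBlur(t['frame'],(3,3),0).mean(2)
print('top ledge',rect(t,(g>85).astype(np.uint8),.04,(307,323,185,246)))
print(g[215,296:390].astype(int).tolist())
E
python3 seg.py | sed -n '/----/,$p'
```

```text
----
router [((276, 96, 47, 176), array([  0.4648,   0.2701,   0.1307,   0.0327, -16.7994]))]
ledge 125 [((249, 106, 40, 136), array([ 0.5469, -0.0075,  0.1261,  0.0382,  0.1388]))]
ledge 140 [((249, 106, 40, 136), array([ 0.5469, -0.0075,  0.1261,  0.0382,  0.1388]))]
ledge 150 [((249, 106, 40, 136), array([ 0.5469, -0.0075,  0.1261,  0.0382,  0.1388]))]
tab [((418, 156, 15, 60), array([ 0.5414, -0.1523,  0.054 ,  0.0078, -3.0466]))]
jaw [((229, 119, 11, 113), array([ 0.5514,  0.0162,  0.0969,  0.0089, -3.0737]))]
clampfront [((337, 144, 15, 64), array([ 0.5534, -0.0781,  0.0538,  0.0089, -3.2512]))]
top ledge [((308, 190, 13, 51), array([ 0.5538, -0.0089,  0.1181,  0.0248, -3.3335]))]
[58, 53, 39, 26, 31, 64, 104, 121, 120, 92, 43, 25, 49, 88, 114, 118, 117, 118, 116, 116, 117, 117, 116, 103, 68, 34, 26, 29, 30, 30, 29, 30, 28, 28, 28, 29, 28, 27, 28, 29, 31, 32, 29, 28, 28, 29, 42, 79, 115, 125, 110, 73, 35, 27, 32, 32, 31, 32, 31, 31, 31, 31, 29, 24, 19, 17, 16, 16, 18, 18, 16, 16, 17, 17, 19, 19, 18, 23, 40, 74, 108, 120, 113, 86, 55, 45, 47, 53, 76, 100, 108, 106, 106, 105]
```

```bash
python3 - <<'E'
from h import *
O=[180,0,-16.8]
r.reach([.4648,.2701,.37],O); r.servo_line([.4648,.2701,.258],speed=.12); r.wait(.2)
print(r.sense()['tcp_pos'],r.sense()['contact_force'])
r.grab(25); r.wait(.3); s=r.sense(); print(s['opening'],s['gripper_force'],s['tcp_pos'])
r.servo_line([.4648,.2701,.37],speed=.1); 
s=r.sense(); print(s['opening'],s['gripper_force'],s['clock'])
r.servo_line([.551,-.0105,.37],[180,0,-3.2],speed=.15); r.wait(.3)
s=r.sense(); print(s['tcp_pos'],s['orientation'],s['contact_force'],s['clock'])
a=snap('top','t2');b=snap('scene','s2');
o=np.hstack([cv2.resize(a['frame'][130:310,230:430,::-1],(400,360)),cv2.resize(b['frame'][100:325,190:440,::-1],(400,360))]);cv2.imwrite('pics/p2.png',o)
E
```

```text
[0.46497931 0.27019816 0.25894592] [-0.18993243  0.05179641 -0.67117736]
0.031115368984188534 24.98670995235443 [0.46478667 0.27012295 0.25794214]
0.030699700140212772 24.985973238945007 9.1667
[ 0.55096767 -0.01028843  0.37002091] [-1.79998066e+02 -2.23727996e-03 -3.18034870e+00] [ 0.10999483 -0.42165237 -3.73750934] 11.575
```

View pics/p2.png

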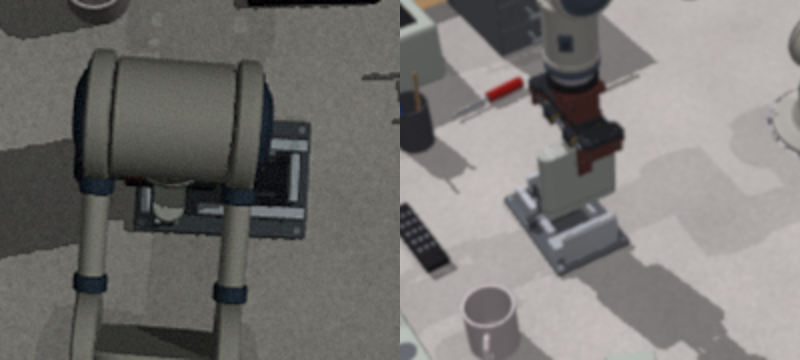

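The router hangs upright in the grip above the ledge and behind the jaw (scene crop at (575,180)). I'll lower it gently, stopping on contact.

```bash
python3 - <<'E'
from h import *
p=[.551,-.0105]
r.servo_line(p+[.303],speed=.1); r.wait(.2)
f0=r.sense()['contact_force'][2]; z=.303; print('f0',r.sense()['contact_force'])
while z>.294:
    z-=.0007; r.servo_line(p+[z],speed=.02); r.wait(.05); s=r.sense(); df=s['contact_force'][2]-f0
    print(round(z,4),s['tcp_pos'][2].round(4),df.round(2))
    if df>3: break
print(s['contact_force'],s['torque'],s['opening'],s['clock'])
E
```

```text
f0 [-0.05894885 -0.07248445 -2.51137013]
0.3023 0.3024 -1.73
0.3016 0.3015 -0.78
0.3009 0.3008 0.34
0.3002 0.3002 -0.23
0.2995 0.2995 -0.75
0.2988 0.2988 -0.2
0.2981 0.298 -0.12
0.2974 0.298 3.41
[-1.03559208 -0.09151011  0.90328928] [ 0.03404725  0.52337728 -0.07518643] 0.03101954413536157 15.0917
```

Contact came at exactly the expected height, so I'll release, back off and look.

```bash
python3 - <<'E'
from h import *
r.let_go(); r.wait(.2)
r.servo_line([.551,-.0105,.40],speed=.15)
r.reach([0.53,-0.06,0.46],[180,0,0]); r.wait(.3)
b=snap('wrist','w3'); c=snap('scene','s3')
o=np.hstack([cv2.resize(b['frame'][70:280,180:480,::-1],(430,301)),cv2.resize(c['frame'][170:320,220:370,::-1],(301,301))]);cv2.imwrite('pics/p3.png',o)
print(r.sense()['clock'])
L=np.array([.551,-.0085,0]);t=np.radians(-3.2);ex=np.array([np.cos(t),np.sin(t),0]);ey=np.array([-np.sin(t),np.cos(t),0])
for x in(-.065,.065):print([np.round(proj(b,L+x*ex+y*ey+[0,0,.165])) for y in(-.0175,-.002,.0135)])
E
```

```text
17.9333
[array([268., 293.]), array([246., 292.]), array([223., 291.])]
[array([273.,  96.]), array([247.,  95.]), array([221.,  93.])]
```

View pics/p3.png

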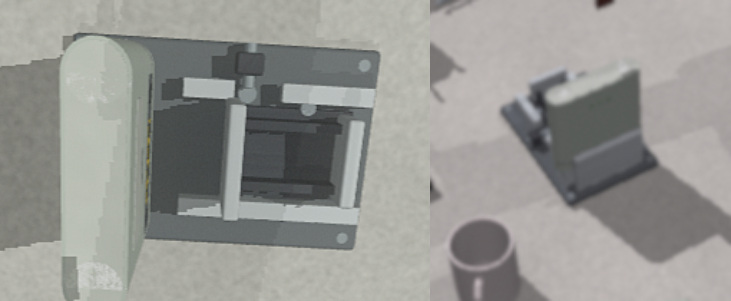

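The router stands on the ledge: its top spans about u 222–271, v 96–293, against predicted 221–273, 93–293. Next I'll push the clamp tab with closed fingers, closing axis along the stand's x, watching force.

```bash
python3 - <<'E'
from h import *
L=np.array([.551,-.0085,0]);t=np.radians(-3.2);ey=np.array([-np.sin(t),np.cos(t),0])
P=lambda y,z:(L+y*ey+[0,0,z]).tolist()
O=[180,0,86.8]
r.grab(10); r.reach(P(-.195,.33),O); r.servo_line(P(-.195,.212),speed=.12); r.wait(.3)
f0=r.sense()['contact_force']; print(f0,r.sense()['clock'])
y=-.172; r.servo_line(P(y,.212),speed=.06); hit=0
while y<-.1085:
    y+=.002; r.servo_line(P(y,.212),speed=.025); s=r.sense(); F=(s['contact_force']-f0); fy=F@ey
    print(round(y,4),((s['tcp_pos']-L)@ey).round(4),fy.round(1),F.round(1),round(s['clock'],1))
    if fy<-25: break
E
```

```text
[0.41475745 0.55791896 0.00058007] 22.2583
-0.17 -0.1701 -0.6 [-0.5 -0.6 -0. ] 23.0
-0.168 -0.168 -0.6 [ 0.1 -0.6 -0. ] 23.3
-0.166 -0.1659 -0.6 [-1.2 -0.5  0.1] 23.5
-0.164 -0.1639 -0.8 [-0.4 -0.8  0.8] 23.8
-0.162 -0.1619 -0.1 [-1.1 -0.1 -0.1] 24.0
-0.16 -0.1599 0.6 [-0.3  0.6 -0. ] 24.3
-0.158 -0.1579 -0.3 [-1.  -0.3 -0.2] 24.5
-0.156 -0.1558 -0.7 [ 0.  -0.7 -0.2] 24.8
-0.154 -0.1538 -1.4 [ 0.3 -1.4  0.6] 25.0
-0.152 -0.1518 -1.1 [-0.  -1.1  0.7] 25.3
-0.15 -0.1499 -0.4 [-0.1 -0.4 -0.1] 25.5
-0.148 -0.1478 -1.0 [-1.  -1.   0.5] 25.8
-0.146 -0.1458 -1.1 [-0.6 -1.1 -1. ] 26.0
-0.144 -0.1438 -1.4 [ 0.  -1.4 -0.5] 26.3
-0.142 -0.1418 -0.4 [ 0.6 -0.4 -0.2] 26.5
-0.14 -0.1398 -1.4 [-0.7 -1.4 -0.5] 26.8
-0.138 -0.1378 -1.8 [-0.6 -1.8  0.3] 27.0
-0.136 -0.1358 -0.3 [-0.6 -0.2 -0.4] 27.3
-0.134 -0.1338 -0.8 [-0.4 -0.8 -0. ] 27.5
-0.132 -0.1318 -0.8 [-0.2 -0.8 -0.6] 27.8
-0.13 -0.1298 -1.2 [-1.1 -1.2 -0.1] 28.0
-0.128 -0.1278 -0.9 [-1.8 -0.8 -1.4] 28.3
-0.126 -0.1266 -6.1 [-1.1 -6.1  0.8] 28.5
-0.124 -0.1251 -8.0 [-0.5 -8.  -1.4] 28.8
-0.122 -0.1229 -6.6 [-2.  -6.5  0.1] 29.0
-0.12 -0.1202 -3.5 [-1.4 -3.5  0.2] 29.3
-0.118 -0.1174 -1.3 [-0.6 -1.2 -0.2] 29.5
-0.116 -0.1156 -0.5 [ 0.2 -0.5  0.1] 29.8
-0.114 -0.1139 -0.9 [ 0.  -0.9  1.2] 30.0
-0.112 -0.1121 -2.1 [-0.5 -2.   0.3] 30.3
-0.11 -0.1114 -8.7 [-0.8 -8.6 -1. ] 30.5
-0.108 -0.1108 -15.7 [ -0.9 -15.6  -1.3] 30.8
```

The bump, the snap and then the hard stop at -0.111 are exactly as expected for home. I'll retreat and check.

```bash
python3 - <<'E'
from h import *
L=np.array([.551,-.0085,0]);t=np.radians(-3.2);ey=np.array([-np.sin(t),np.cos(t),0])
P=lambda y,z:(L+y*ey+[0,0,z]).tolist()
r.servo_line(P(-.15,.212),speed=.06); r.servo_line(P(-.18,.40),speed=.15)
r.reach([0.53,-0.06,0.46],[180,0,0]); r.wait(.3)
b=snap('wrist','w4'); c=snap('scene','s4')
o=np.hstack([cv2.resize(b['frame'][70:280,180:480,::-1],(430,301)),cv2.resize(c['frame'][170:320,220:370,::-1],(301,301))]);cv2.imwrite('pics/p4.png',o)
print(r.sense()['clock'],'tab top pred home',proj(b,L-.096*ey+[0,0,.057]))
E
```

```text
34.9833 tab top pred home [370.673385134925, 181.11106790801165]
```

View pics/p4.png

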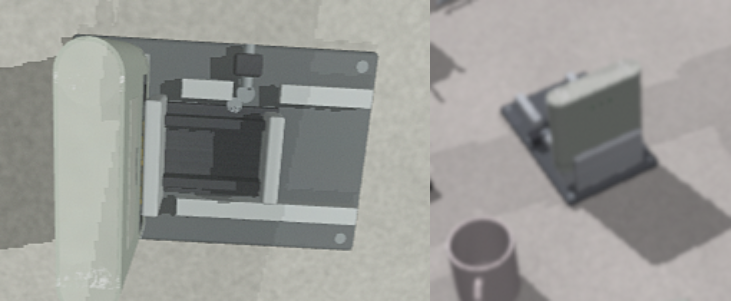

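The tab sits at x≈273 in the crop, which is full-res u≈370.5, against 370.7 predicted for home. The router is upright, parallel to the jaw and nudged slightly towards it.

```bash
python3 -c "
from station import r
print(r.hand_in())"
```

```text
the job is handed in; nothing more can be done
None
```

The router is upright on the ledge and let go, the clamp is pushed home against its stop, the other things on the desk were not touched, and the job is handed in; no verdict was returned.

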